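# Hang the rinse basket on the side-opening drip hook

## Robot

A 7-joint arm with a two-finger parallel gripper is mounted at the origin on a cart in front of the work surface, level with it; the furniture and walls round the work are solid. World frame = base frame: x ahead of the robot, y to its left, z up, the work surface at z = 0. Lengths are in m, angles in rad, forces in N, time in s.
With the tool pointing down it reaches from about 0.4 to 0.85 m from the base axis. Payload 10.4 kg.
Tool frame: the origin (TCP) lies between the finger pads; the fingertips stand ahead of it and the grasp point (between the pads) lies 5 mm behind it (manip.tip_extent is the z of the fingertips in the tool frame, in m); z points along the fingers, y is the line along which they close (so a half turn about z gives the same grasp; the last joint's range is limited). The gripper opens to 85 mm and grips with 20 to 120 N. Pads are 22 mm wide; open, the fingers measure 114 mm over their backs; the gripper's body (76 mm by 85 mm) begins 54 mm behind the grasp point. The pads swing forward as they close: fully open they stand 13 mm farther back than shut.
Start: joints at [1.242, 0.332, -0.065, 1.46, 0.022, 1.35, -0.088], TCP at [0.188, -0.596, 0.245] pointing down, gripper open.
Joint ranges: [-2.6, 2.6], [-0.5, 2.12], [-1.47, 1.34], [0.16, 2.42], [-1.27, 4.41], [0.06, 2.06], [-2.6, 2.6]. Speed limits (rad/s): [2.22, 2.22, 2.79, 2.79, 3.14, 3.14, 3.14].

## Interface

Orientations are given as a unit quaternion [x, y, z, w].
In Python, from workcell import status, viewer, manip gives the robot as it stands.
- The arm moves only by the tool play_rows, never from a script. Its argument "plan" is one flat list of numbers, 7 for each row, row after row: the turn, a rotation vector about the tool's x, y, z in degrees, then the shift along the tool's x, y, z in m, then the opening, from 0 (shut) to 1 (fully open). In form: [ax, ay, az, dx, dy, dz, grip, ax, ay, az, dx, dy, dz, grip, ...]. A call has 1 to 20 rows; each row is the pose to reach, as a shift and turn from the pose commanded when the call began, along the tool's axes at that moment; what a row does not reach only later rows make up. A row lasts 1/8 s, in which the tool goes at most 62.5 mm and 10.7 degrees, less where a joint would pass 70% of its speed; a pose out of reach is approached as far as the arm can. A call with a gripper value outside its range is refused whole. The fingers move at their own pace and stop on an object; "squeeze" is the grip in N (left out, the last holds). Time passes only in rows, so rows that repeat a pose let the fingers close. It gives the time, the measured TCP pose, the force, the opening and the grip force at its end, in the units of the state.
- status.get_obs(): the state, without advancing time (a new reading comes with each control period).
- viewer.camera(name): name is "side" or "top" or "wrist"; returns the picture (420x560x3 uint8, red, green, blue); there is no depth.
- viewer.camera_model(name): a dict with "fx", "fy", "cx", "cy" (pixels), "R" (3x3) and "t" (3): a world point X has camera coordinates R X + t. Camera axes: x right, y down, z forward; pixel columns grow to the right and rows downward; lengths in m; the calibration is good to about 2 mm. A picture is of the moment at which its call begins: read the wrist's pose just before it. camera_model takes no time and is no camera call; for the wrist camera it gives the pose at the moment of the call.
- manip.hand_in(): hands the job in; it is judged then, once.
The state is a dict: "clock": time; "joint_pos": joint angles; "joint_velocities": joint speeds; "tau": joint torques, N m; "position": TCP position; "ee_rot": TCP orientation; "ft_force": force on the tool from outside, world axes, zero at the start; "torque": the same for the moment, N m; "grip_width": opening from 0.0 (shut) to 1.0 (fully open); "grasp_force": force on a finger pad.
Only numpy, scipy, OpenCV 4.12 (cv2) and the standard library are available. Lean on these libraries where they do the work, as an engineer would, in place of code of your own. Each camera call takes 0.05 s, during which the arm holds its last target. There are 200 camera calls.

## Task

Hang the small wire rinse basket on the drip stand to drain: bring its crossbar in sideways through the open mouth of the hook until you feel it lightly meet the back (under 15 N), then lower it into the throat and press it down past the sprung catch until it is fully home, and let go so that it hangs free. Work by feel, never press the stand with more than 25 N, and leave the things standing around where they are.

Things in the scene. Friction and masses are not known exactly. Their poses are not given: they have to be found in the camera images.
- drip_stand: Fixed stand: grey base plate 165x110x8 mm, steel column, aluminium hook. Origin on the table, 25 mm in -x from under seat_far; z up; +x is the way a crossbar enters the hook, whose mouth opens to -x (column at x=+90 mm). The hook is two upright cheeks 8 mm thick at y=+19 and -19 mm with a 30 mm gap for the basket's stem; each has an L-shaped slot: level mouth, then a throat straight down at its far end.
- mouth_far (a point): On the mouth's centre line (18 mm high), 24 mm above seat_far: height for the crossbar's axis on entry. Axes as drip_stand. At the farthest setting, along x from here: tip of flared upper lip -31 mm, nose -21 mm, flat far wall +5.5 mm. The wall runs on down as the throat's wall: a bar touching it is over the throat. Upper jaw top 15 mm above here (lip 20); nose top 9 mm below.
- seat_far (a point): Where the axis of the fully seated crossbar would be, midway between the cheeks, 140 mm above the table, at the hook's farthest setting. The hook is really clamped 0 to 50 mm nearer (-x) than this, same height; the setting is NOT reported: see or feel it. The clamp holds well over 25 N. Throat 11 mm wide: the bar axis is 1.5 mm past its middle when on the far wall. Cheeks' underside 15 mm below here.
- catch_far (a point): The catch at the farthest setting (it moves with the hook): brass sprung rollers, 8 mm diameter, on the throat's near side, 7 mm above the seat. The crossbar must be pressed down past them with about 5 to 9 N; they then hold it down. The basket's own weight is not enough. The throat's floor is hard.
- basket_grip (a point): Centre of the orange grip (20x20 mm, 38 mm tall) on top of the basket's stem, 65 mm above the crossbar axis, 149 mm above the underside. Axes: z up the stem, y along the crossbar. Grip here from above, either way round; keep the fingertips above the grip's lower end (19 mm below this point) so that they clear the hook's upper jaw.
- crossbar (a point): Middle of the basket's crossbar: steel, 8 mm diameter, 76 mm long along y, on a stem of 8 mm diameter, 84 mm above the underside. The wire basket below is 56 mm (x) by 84 mm (y), 36 mm tall; 0.14 to 0.28 kg in all; the same both ways round. It starts upright on the table.
- van_body: Cream plastic van body 41 x 88 x 43 mm, origin under its centre; a bystander. Behind it, at the back left, hangs a big grey vessel (world x over 0.60, y 0.02 to 0.43, from 80 mm above the table upwards): keep the arm and gripper clear of it.
- flux_tin: Round red and white tin, 56 mm diameter, 22 mm tall, origin under its centre; a bystander.
- tea_mug: White mug with dots, 82 x 114 x 91 mm, origin under its centre; a bystander.
- yellow_tub: Yellow round tub 74 mm diameter, 42 mm tall, origin under its centre; a bystander.

How it is judged:
By the outcome, as a careful person would: the job done as asked, in the order asked, and still so for the second after the job is handed in, with the robot touching nothing.
It also fails if it takes over 45 s, if anything falls off the work surface, if the arm or the gripper's body presses on something with over 40 N, if the wrist force passes 120 N, or if a joint passes its speed limit or range.

## Working session

There is one attempt and no reset: what is moved stays moved. The work goes in short steps, Python scripts to look and compute and a tool call to move; the robot and the scene stay as the last step left them, time stands still between calls to the robot, and variables do not carry over. Pictures are saved under pics/ and viewed, at most 10 in all, crops included, and the job is handed in when it is done.

Besides the shell and the picture viewer there is one more tool, called after "Call:" as name(argument=value, ...) on one line, values as JSON. play_rows: Moves the arm, as the interface text tells. Its arguments: {"type":"object","properties":{"plan":{"type":"array","items":{"type":"number"}},"squeeze":{"type":"number"}},"required":["plan"]}

```bash
mkdir -p pics; python3 - <<'E'
from workcell import status, viewer, manip
import cv2,numpy as np
o=status.get_obs();print({k:np.round(v,4).tolist() for k,v in o.items()},manip.tip_extent)
for n in ["side","top"]:
    cv2.imwrite(f"pics/{n}0.png",cv2.resize(viewer.camera(n)[:,:,::-1],(800,600),interpolation=cv2.INTER_CUBIC))
    m=viewer.camera_model(n);print({k:np.round(v,4).tolist() for k,v in m.items()})
E
```

```text
{'clock': 0.0, 'joint_pos': [1.2424, 0.3329, -0.0647, 1.4609, 0.0216, 1.3499, -0.0885], 'joint_velocities': [0.0005, -0.0006, -0.0008, -0.001, -0.0008, -0.0008, -0.0007], 'tau': [0.0006, -62.5438, 0.0496, -39.1602, 0.0163, 0.0098, -0.0], 'position': [0.188, -0.5957, 0.2445], 'ee_rot': [0.9883, 0.1523, -0.0001, -0.0007], 'ft_force': [1.0062, 0.1254, 0.0771], 'torque': [0.0038, 0.0028, 0.0599], 'grasp_force': 0.0, 'grip_width': 1.0} 0.014
{'fx': 458.9565, 'fy': 458.9565, 'cx': 280.5451, 'cy': 209.4355, 'R': [[-0.1259, -0.992, 0.005], [-0.7735, 0.095, -0.6266], [0.6211, -0.0828, -0.7793]], 't': [0.1425, 0.4513, 1.1208]}
{'fx': 412.7462, 'fy': 412.7462, 'cx': 286.9589, 'cy': 202.4762, 'R': [[0.0203, -0.9998, 0.0039], [-0.9845, -0.0207, -0.174], [0.174, -0.0003, -0.9847]], 't': [0.0482, 0.5253, 1.0231]}
```

View pics/side0.png

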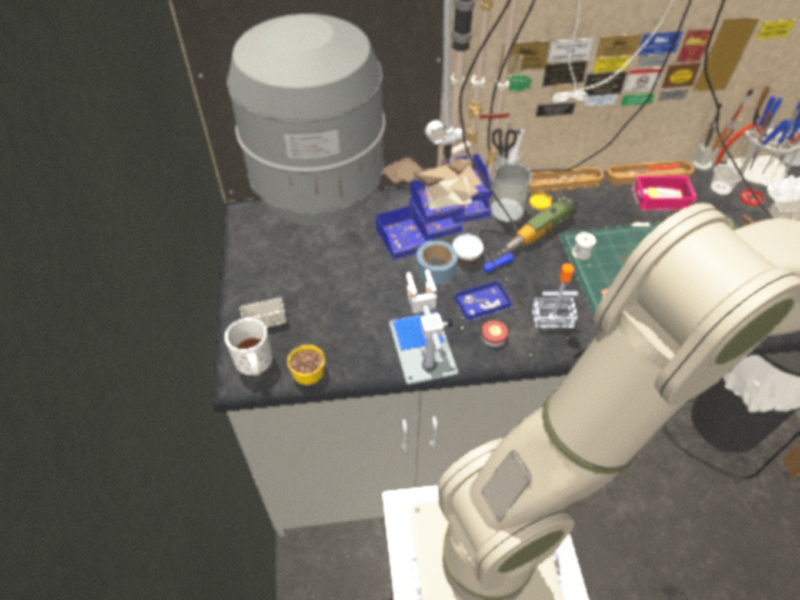

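View pics/top0.png

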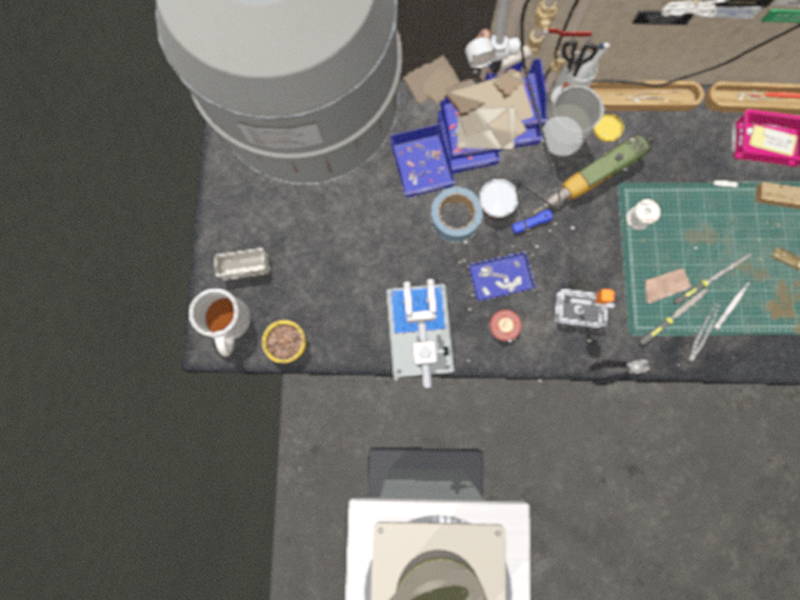

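The top view shows the stand at about (422,330): its column is nearest the robot and the mouth opens away from it. The basket is at (582,308) with its grip at (606,296), the tin at (506,325), the tub at (284,342) and the mug at (218,318). I'll enlarge the stand and basket.

```bash
python3 - <<'E'
from workcell import viewer
import cv2,numpy as np
a=viewer.camera("top")[:,:,::-1];b=viewer.camera("side")[:,:,::-1]
# top crop cols 260-440 rows 185-275 ; side crop cols 265-415 rows 175-275
A=cv2.resize(a[188:273,262:442],None,fx=4.4,fy=4.4,interpolation=cv2.INTER_CUBIC)
B=cv2.resize(b[182:272,265:445],None,fx=4.4,fy=4.4,interpolation=cv2.INTER_CUBIC)[:220*2]
w=min(A.shape[1],B.shape[1]);B=B[:600-A.shape[0]] if A.shape[0]+B.shape[0]>600 else B
cv2.imwrite("pics/c1.png",A);cv2.imwrite("pics/c2.png",cv2.resize(b[182:272,265:445],None,fx=4.4,fy=4.4,interpolation=cv2.INTER_CUBIC))
E
```

```text
(no output)
```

View pics/c1.png

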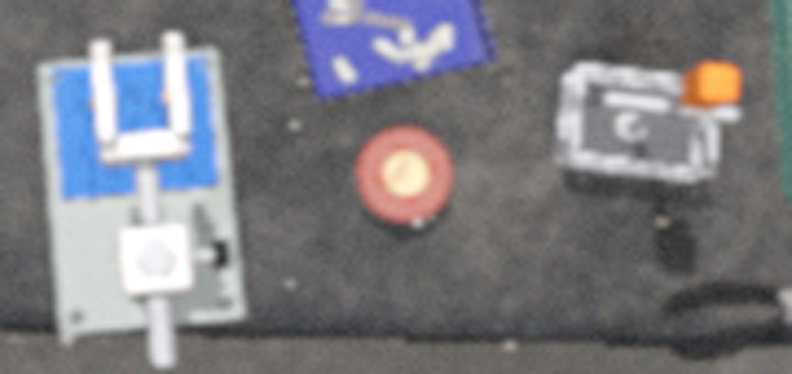

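View pics/c2.png

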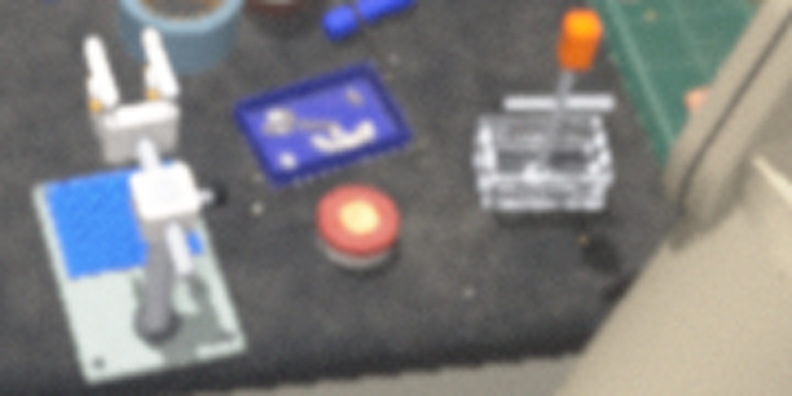

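Crops (×4.4): in the top one, the base plate corners are (40,65), (214,50), (245,320), (62,342); the lip tips are (100,42) and (173,35); the grip is at (714,83); and the crossbar runs (606,97)–(740,115). In the side one, the lip tips are (93,40) and (150,33), the rollers (95,103) and (153,94), the bar runs (505,102)–(613,103), and the grip is at (580,40).

```bash
cat > h.py <<'E'
from workcell import status, viewer
import numpy as np
def ray(n,px,m=None):
    m=m or viewer.camera_model(n);R=np.array(m["R"]);t=np.array(m["t"])
    d=R.T@np.array([(px[0]-m["cx"])/m["fx"],(px[1]-m["cy"])/m["fy"],1]);return -R.T@t,d
def onz(n,px,z,m=None):
    c,d=ray(n,px,m);return c+d*(z-c[2])/d[2]
def tri(obs):
    A=0;b=0
    for n,px in obs:
        c,d=ray(n,px);d/=np.linalg.norm(d);P=np.eye(3)-np.outer(d,d);A=A+P;b=b+P@c
    return np.linalg.solve(A,b)
E
python3 - <<'E'
from h import *
np.set_printoptions(precision=4,suppress=True)
T=lambda u,v:((u+.5)/4.4-.5+262,(v+.5)/4.4-.5+188)
S=lambda u,v:((u+.5)/4.4-.5+265,(v+.5)/4.4-.5+182)
c=np.array([onz("top",T(*p),.008) for p in [(40,65),(214,50),(245,320),(62,342)]])
print("base",c, "centre",c.mean(0))
ax=(c[2]+c[3]-c[0]-c[1]);print("stand +x yaw",np.degrees(np.arctan2(ax[1],ax[0])),np.linalg.norm(ax)/2)
print("lip",onz("top",T(100,42),.184),onz("top",T(173,35),.184),onz("side",S(93,40),.184),onz("side",S(150,33),.184))
print("roller",onz("side",S(95,103),.147),onz("side",S(153,94),.147),onz("top",T(95,103),.147),onz("top",T(174,98),.147))
print("bar",onz("side",S(505,102),.084),onz("side",S(613,103),.084))
print("bar top",onz("top",T(606,97),.084),onz("top",T(740,115),.084))
print("grip",onz("side",S(580,40),.149),onz("top",T(714,83),.162))
print("tin",onz("top",T(404,175),.022))
E
```

```text
base [[ 0.5302  0.1027  0.008 ]
 [ 0.5418 -0.0033  0.008 ]
 [ 0.3787 -0.0235  0.008 ]
 [ 0.3635  0.0851  0.008 ]] centre [0.4536 0.0402 0.008 ]
stand +x yaw -173.46513758816295 0.16598155399494785
lip [0.5119 0.0653 0.184 ] [0.5163 0.0279 0.184 ] [0.5104 0.065  0.184 ] [0.5118 0.028  0.184 ]
roller [0.4887 0.0661 0.147 ] [0.4916 0.0278 0.147 ] [0.4859 0.0674 0.147 ] [0.4895 0.0256 0.147 ]
bar [ 0.5063 -0.2216  0.084 ] [ 0.4964 -0.2952  0.084 ]
bar top [ 0.5052 -0.2212  0.084 ] [ 0.4965 -0.2968  0.084 ]
grip [ 0.5014 -0.2598  0.149 ] [ 0.501  -0.2565  0.162 ]
tin [ 0.4658 -0.1166  0.022 ]
```

Call:
play_rows(plan=[0,0,6,0.1,-0.057,0,1,0,0,12,0.2,-0.114,0,1,0,0,20,0.3,-0.17,0,1,0,0,25,0.36,-0.205,0,1,0,0,25,0.4,-0.227,0,1,0,0,25,0.4,-0.227,0,1,0,0,25,0.4,-0.227,0,1,0,0,25,0.4,-0.227,0,1,0,0,25,0.4,-0.227,0,1,0,0,25,0.4,-0.227,0,1,0,0,25,0.4,-0.227,0,1], squeeze=60)

```text
clock: 1.58
position: [0.5004, -0.2605, 0.2453]
ee_rot: [0.998, -0.066, -0.0, 0.0]
ft_force: [0.3, 1.3, -0.9]
grip_width: 1.005
grasp_force: 0.0
```

```bash
python3 - <<'E'
from h import *
import cv2
o=status.get_obs();print(np.round(o["position"],4),np.round(o["ee_rot"],4))
m=viewer.camera_model("wrist");a=viewer.camera("wrist")
np.savez("w.npz",**m)
cv2.imwrite("pics/w1.png",a[:,:,::-1])
R=np.array(m["R"]);
for p in [(.501,-.259,.168),(.501,-.259,.084)]:
    q=R@p+m["t"];print(q[0]/q[2]*m["fx"]+m["cx"],q[1]/q[2]*m["fy"]+m["cy"])
E
```

```text
[ 0.5004 -0.2605  0.2453] [ 9.978e-01 -6.640e-02 -1.000e-04  2.000e-04]
283.75409566356313 219.35599331324536
283.7054941081529 187.30514960679213
```

View pics/w1.png

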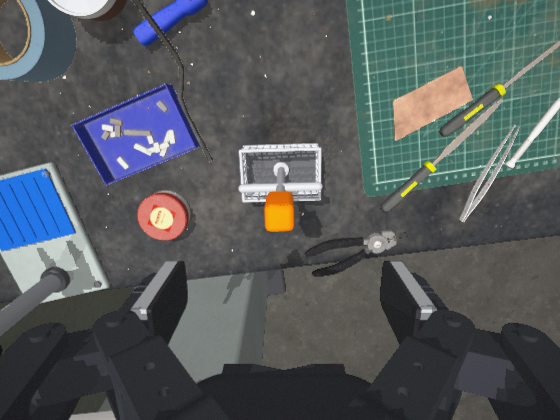

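The wrist view shows the grip at about (280,216), centred between the fingers, with the bar level at row 187, so the tool is aligned. I'll descend and grip.

Call:
play_rows(plan=[0,0,0,0,0.0,0.04,1,0,0,0,0,0,0.07,1,0,0,0,0,0,0.09,1,0,0,0,0,0,0.095,1,0,0,0,0,0,0.095,1,0,0,0,0,0,0.095,0,0,0,0,0,0,0.095,0,0,0,0,0,0,0.095,0,0,0,0,0,0,0.095,0,0,0,0,0,0,0.095,0,0,0,0,0,0,0.095,0,0,0,0,0,0,0.095,0,0,0,0,0,0,0.095,0], squeeze=90)

```text
clock: 3.25
position: [0.5016, -0.259, 0.1506]
ee_rot: [0.998, -0.065, 0.0, 0.0]
ft_force: [1.1, 2.8, 5.5]
grip_width: 0.219
grasp_force: 88.6
```

Call:
play_rows(plan=[0,0,0,0,0,-0.02,0,0,0,0,0,0,-0.05,0,0,0,0,0,0,-0.075,0,0,0,-2,0.015,-0.03,-0.08,0,0,0,-6,0.025,-0.07,-0.08,0,0,0,-10,0.025,-0.11,-0.08,0,0,0,-14,0.02,-0.15,-0.08,0,0,0,-14,0.015,-0.19,-0.08,0,0,0,-14,0.01,-0.23,-0.08,0,0,0,-14,0.005,-0.265,-0.08,0,0,0,-14,0,-0.295,-0.08,0,0,0,-14,0,-0.31,-0.08,0,0,0,-14,0,-0.31,-0.08,0,0,0,-14,0,-0.31,-0.08,0,0,0,-14,0,-0.31,-0.08,0,0,0,-14,0,-0.31,-0.08,0])

```text
clock: 5.25
position: [0.5417, 0.0474, 0.2303]
ee_rot: [0.998, 0.056, -0.0, 0.0]
ft_force: [0.2, -0.4, -1.6]
grip_width: 0.22
grasp_force: 88.2
```

```bash
python3 - <<'E'
from h import *
import cv2
o=status.get_obs();print({k:np.round(o[k],4) for k in ["position","ee_rot","ft_force","grip_width","joint_pos"]})
a=viewer.camera("side");t=viewer.camera("top");w=viewer.camera("wrist")
np.savez("w2.npz",**viewer.camera_model("wrist"))
f=lambda i,r,c:cv2.resize(i[r:r+75,c:c+100],(400,300),interpolation=cv2.INTER_CUBIC)
A=np.vstack([np.hstack([f(a,175,250),f(t,185,250)]),np.hstack([cv2.resize(w,(400,300)),cv2.resize(t,(400,300))])])
cv2.imwrite("pics/m1.png",A[:,:,::-1])
E
```

```text
{'position': array([0.5417, 0.0474, 0.2303]), 'ee_rot': array([ 9.984e-01,  5.630e-02, -0.000e+00,  1.000e-04]), 'ft_force': array([ 0.1815, -0.3556, -1.6056]), 'grip_width': np.float64(0.2203), 'joint_pos': array([ 0.3217,  0.2081, -0.5587,  1.6748,  0.1145,  1.2914, -1.7172])}
```

View pics/m1.png

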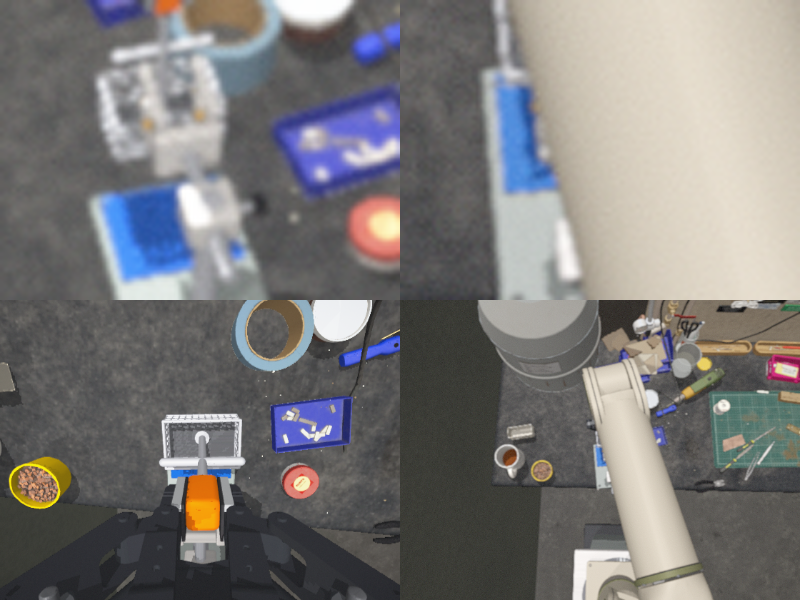

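The wrist view shows the bar level with the hook straight behind it. In the side crop (×4, offset 250,175) the bar ends are at (113,53) and (213,40).

```bash
python3 - <<'E'
from h import *
S=lambda u,v:((u+.5)/4-.5+250,(v+.5)/4-.5+175)
e=[onz("side",S(*p),.164) for p in [(113,53),(213,40)]];print(e,np.mean(e,0))
m=dict(np.load("w2.npz"));R=m["R"]
print("cam",-R.T@m["t"])
for p in [(.5417,.0474,.164),(.481,.043,.140),(.5125,.0466,.184)]:
    q=R@p+m["t"];print((q[:2]/q[2]*m["fx"]+[m["cx"],m["cy"]]))
W=lambda u,v:((u+.5)/400*560-.5,(v-300+.5)*1.4-.5)
print([onz("wrist",W(*p),.164,m) for p in [(160,463),(244,463)]], onz("wrist",W(203,462),.164,m))
E
```

```text
[array([0.54111744, 0.08349862, 0.164     ]), array([0.54478014, 0.01002357, 0.164     ])] [0.54294879 0.0467611  0.164     ]
cam [0.6166608  0.0581514  0.35837887]
[287.02459795 226.71993102]
[283.09027255 290.8870992 ]
[282.96887922 284.68557305]
[array([0.53609862, 0.08644131, 0.164     ]), array([0.54448512, 0.01312231, 0.164     ])] [0.54132652 0.04901224 0.164     ]
```

Call:
play_rows(plan=[0,0,0,-0.003,-0.0025,0,0,0,0,0,-0.012,-0.0025,0,0,0,0,0,-0.022,-0.0025,0,0,0,0,0,-0.032,-0.0025,0,0,0,0,0,-0.04,-0.0025,0,0,0,0,0,-0.045,-0.0025,0,0,0,0,0,-0.048,-0.0025,0,0,0,0,0,-0.05,-0.0025,0,0,0,0,0,-0.05,-0.0025,0,0,0,0,0,-0.05,-0.0025,0,0])

```text
clock: 6.65
position: [0.4918, 0.0451, 0.2303]
ee_rot: [0.998, 0.057, 0.0, -0.0]
ft_force: [0.1, 0.3, -2.3]
grip_width: 0.218
grasp_force: 88.1
```

Call:
play_rows(plan=[0,0,0,-0.0015,0,0,0,0,0,0,-0.003,0,0,0,0,0,0,-0.0045,0,0,0,0,0,0,-0.006,0,0,0,0,0,0,-0.007,0,0,0,0,0,0,-0.007,0,0,0])

```text
clock: 7.4
position: [0.4847, 0.0442, 0.2303]
ee_rot: [0.998, 0.057, 0.0, 0.0]
ft_force: [-0.3, -0.8, -2.1]
grip_width: 0.219
grasp_force: 88.1
```

Call:
play_rows(plan=[0,0,0,-0.001,0,0,0,0,0,0,-0.002,0,0,0,0,0,0,-0.002,0,0,0])

```text
clock: 7.78
position: [0.4831, 0.0441, 0.2304]
ee_rot: [0.998, 0.057, 0.001, -0.0]
ft_force: [3.5, 0.3, -4.1]
grip_width: 0.224
grasp_force: 87.9
```

Call:
play_rows(plan=[0,0,0,-0.001,0,0,0,0,0,0,-0.0015,0,0,0,0,0,0,-0.0015,0,0,0])

```text
clock: 8.15
position: [0.4824, 0.044, 0.2306]
ee_rot: [0.998, 0.057, 0.002, -0.0]
ft_force: [8.8, 1.8, -7.6]
grip_width: 0.219
grasp_force: 88.0
```

Call:
play_rows(plan=[0,0,0,0.0015,0,0,0,0,0,0,0.003,0,0,0,0,0,0,0.003,0,0,0,0,0,0,0.003,0,0,0])

```text
clock: 8.65
position: [0.4839, 0.0442, 0.2302]
ee_rot: [0.998, 0.057, -0.0, 0.0]
ft_force: [-0.2, -0.2, -2.4]
grip_width: 0.222
grasp_force: 88.7
```

Call:
play_rows(plan=[0,0,0,0,0,0.002,0,0,0,0,0,0,0.004,0,0,0,0,0,0,0.006,0,0,0,0,0,0,0.007,0,0,0,0,0,0,0.007,0])

```text
clock: 9.28
position: [0.4842, 0.0442, 0.2232]
ee_rot: [0.998, 0.057, -0.0, 0.0]
ft_force: [0.1, -0.1, -1.4]
grip_width: 0.222
grasp_force: 88.7
```

Call:
play_rows(plan=[0,0,0,0,0,0.0015,0,0,0,0,0,0,0.003,0,0,0,0,0,0,0.004,0,0,0,0,0,0,0.004,0])

```text
clock: 9.78
position: [0.4843, 0.0442, 0.2195]
ee_rot: [0.998, 0.057, 0.0, 0.0]
ft_force: [-1.9, -0.1, 2.7]
grip_width: 0.222
grasp_force: 89.2
```

Call:
play_rows(plan=[0,0,0,0,0,0.001,0,0,0,0,0,0,0.002,0,0,0,0,0,0,0.002,0])

```text
clock: 10.15
position: [0.4851, 0.0444, 0.219]
ee_rot: [0.998, 0.057, 0.001, 0.0]
ft_force: [-3.4, 0.8, 14.9]
grip_width: 0.219
grasp_force: 90.9
```

Call:
play_rows(plan=[0,0,0,0,0,-0.002,0,0,0,0,-0.001,0,-0.003,0,0,0,0,-0.001,0,-0.003,0])

```text
clock: 10.52
position: [0.4834, 0.0441, 0.2202]
ee_rot: [0.998, 0.057, 0.0, -0.0]
ft_force: [1.7, 0.0, -1.8]
grip_width: 0.219
grasp_force: 88.7
```

Call:
play_rows(plan=[0,0,0,0,0,0.001,0,0,0,0,0,0,0.002,0,0,0,0,0,0,0.002,0])

```text
clock: 10.9
position: [0.4835, 0.0441, 0.2187]
ee_rot: [0.998, 0.057, 0.0, 0.0]
ft_force: [-0.1, -0.4, 4.1]
grip_width: 0.217
grasp_force: 89.7
```

Call:
play_rows(plan=[0,0,0,0,0,0.0005,0,0,0,0,0,0,0.001,0,0,0,0,0,0,0.001,0])

```text
clock: 11.28
position: [0.4835, 0.0442, 0.2181]
ee_rot: [0.998, 0.057, 0.001, 0.0]
ft_force: [-1.5, 0.1, 9.1]
grip_width: 0.221
grasp_force: 90.1
```

Call:
play_rows(plan=[0,0,0,0,0,0.0003,0,0,0,0,0,0,0.0005,0,0,0,0,0,0,0.0005,0])

```text
clock: 11.65
position: [0.4835, 0.0441, 0.2174]
ee_rot: [0.998, 0.057, 0.0, 0.0]
ft_force: [-1.3, -0.1, 7.6]
grip_width: 0.22
grasp_force: 89.9
```

Call:
play_rows(plan=[0,0,0,0,0,0.0005,0,0,0,0,0,0,0.001,0,0,0,0,0,0,0.001,0])

```text
clock: 12.02
position: [0.4834, 0.0441, 0.2161]
ee_rot: [0.998, 0.057, 0.0, 0.0]
ft_force: [0.4, -0.2, 4.3]
grip_width: 0.221
grasp_force: 89.6
```

Call:
play_rows(plan=[0,0,0,0,0,0.0005,0,0,0,0,0,0,0.001,0,0,0,0,0,0,0.001,0])

```text
clock: 12.4
position: [0.4833, 0.0441, 0.2147]
ee_rot: [0.998, 0.057, 0.0, -0.0]
ft_force: [1.1, -0.3, 3.4]
grip_width: 0.218
grasp_force: 89.4
```

Call:
play_rows(plan=[0,0,0,0,0,0.001,0,0,0,0,0,0,0.002,0,0,0,0,0,0,0.003,0,0,0,0,0,0,0.003,0])

```text
clock: 12.9
position: [0.4832, 0.0441, 0.2115]
ee_rot: [0.998, 0.057, -0.0, 0.0]
ft_force: [3.4, -0.1, 0.0]
grip_width: 0.219
grasp_force: 89.0
```

Call:
play_rows(plan=[0,0,0,0,0,0.001,0,0,0,0,0,0,0.002,0,0,0,0,0,0,0.003,0,0,0,0,0,0,0.003,0])

```text
clock: 13.4
position: [0.4832, 0.0441, 0.2085]
ee_rot: [0.998, 0.057, -0.0, 0.0]
ft_force: [3.3, 0.9, -1.7]
grip_width: 0.218
grasp_force: 88.9
```

Call:
play_rows(plan=[0,0,0,0,0,0.0007,0,0,0,0,0,0,0.0014,0,0,0,0,0,0,0.0014,0])

```text
clock: 13.78
position: [0.4832, 0.0441, 0.2073]
ee_rot: [0.998, 0.057, 0.0, 0.0]
ft_force: [4.0, 0.8, -1.5]
grip_width: 0.222
grasp_force: 88.9
```

Call:
play_rows(plan=[0,0,0,0,0,0.0004,0,0,0,0,0,0,0.0008,0,0,0,0,0,0,0.0008,0])

```text
clock: 14.15
position: [0.4832, 0.0441, 0.2066]
ee_rot: [0.998, 0.057, 0.0, 0.0]
ft_force: [3.7, 0.5, -0.6]
grip_width: 0.222
grasp_force: 89.0
```

Call:
play_rows(plan=[0,0,0,0,0,0.0004,0,0,0,0,0,0,0.0008,0,0,0,0,0,0,0.0008,0])

```text
clock: 14.52
position: [0.4834, 0.0441, 0.2063]
ee_rot: [0.998, 0.057, 0.0, 0.0]
ft_force: [1.0, -0.1, 5.8]
grip_width: 0.221
grasp_force: 89.8
```

Call:
play_rows(plan=[0,0,0,0,0,0.0003,0,0,0,0,0,0,0.0003,0])

```text
clock: 14.78
position: [0.4834, 0.0441, 0.2062]
ee_rot: [0.998, 0.057, 0.0, 0.0]
ft_force: [0.8, 0.5, 8.0]
grip_width: 0.216
grasp_force: 90.1
```

Call:
play_rows(plan=[0,0,0,0,0,-0.0008,0,0,0,0,0,0,-0.0008,0,0,0,0,0,0,-0.0008,0.5,0,0,0,0,0,-0.0008,0.5,0,0,0,0,0,-0.0008,0.5,0,0,0,0,0,-0.0008,0.6,0,0,0,0,0,-0.0008,0.6])

```text
clock: 15.65
position: [0.4832, 0.0441, 0.2063]
ee_rot: [0.998, 0.057, -0.0, 0.0]
ft_force: [0.3, -0.4, -0.7]
grip_width: 0.595
grasp_force: 0.0
```

Released; now up and back to the right so the cameras can see.

Call:
play_rows(plan=[0,0,0,0,0,-0.015,0.6,0,0,0,0,0,-0.04,0.6,0,0,0,0,0,-0.08,0.6,0,0,0,0,0,-0.12,0.6,0,0,0,0,0.03,-0.13,0.6,0,0,0,0,0.08,-0.13,0.6,0,0,0,0,0.13,-0.13,0.6,0,0,0,0,0.18,-0.13,0.6,0,0,0,0,0.22,-0.13,0.6,0,0,0,0,0.25,-0.13,0.6,0,0,0,0,0.25,-0.13,0.6,0,0,0,0,0.25,-0.13,0.6])

```text
clock: 17.15
position: [0.5118, -0.2035, 0.337]
ee_rot: [0.998, 0.057, 0.0, -0.0]
ft_force: [-0.8, 0.3, 1.1]
grip_width: 0.6
grasp_force: 0.0
```

```bash
python3 - <<'E'
from h import *
import cv2
a=viewer.camera("side");t=viewer.camera("top")
f=lambda i,r,c:cv2.resize(i[r:r+75,c:c+100],(400,300),interpolation=cv2.INTER_CUBIC)
A=np.vstack([np.hstack([f(a,175,250),f(t,185,250)]),np.hstack([cv2.resize(a,(400,300)),cv2.resize(t,(400,300))])])
cv2.imwrite("pics/f1.png",A[:,:,::-1])
E
```

```text
(no output)
```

View pics/f1.png

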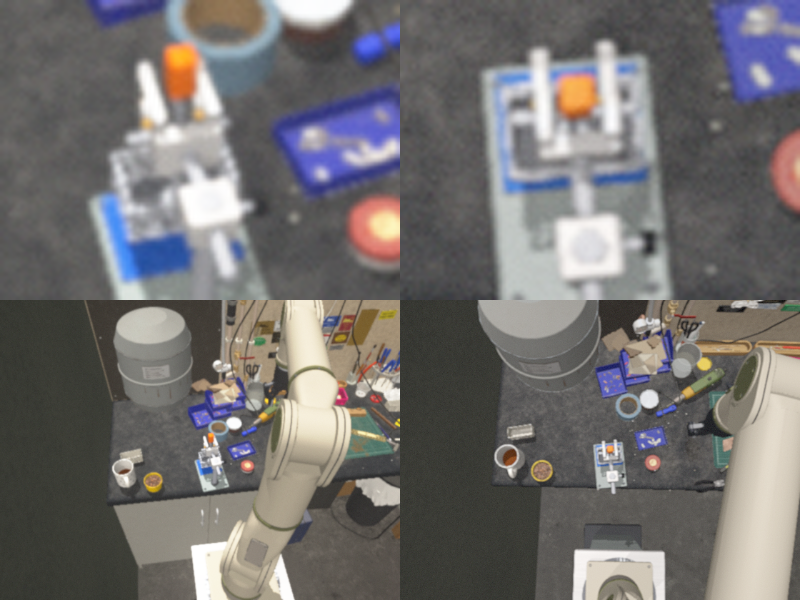

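The basket hangs upright in the hook, with its grip at (575,95) in the top crop, centred between the cheeks. The bystanders have not moved. I'm handing it in.

```bash
python3 -c "
from workcell import manip
print(manip.hand_in())"
```

```text
the job is handed in; nothing more can be done
None
```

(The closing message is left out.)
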